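Stack up the drum-painting carry set after class

TASK

Pack up the drum-making kit for carrying: onto the grey beater box, where it stands, stack the paint tray (the heaviest), then the tack tray, then the brush tray, and close the stack with the lid, each piece sitting squarely home in the rim of the one below. Keep the trays level so that nothing spills, set each piece down gently without dropping it, and leave the paper cup and the glue jar where they are.

Things in the scene. Friction and masses are not known exactly. Their poses are not given: they have to be found in the camera images.
- beater_box: Grey open box with two drum beaters, 108 x 148 mm at the rim, 70 high, 1.8 kg, stands loose, not lifted. Rim openings of box and trays: 92 x 132 mm. Trays and lid have a stepped foot 82 x 122 mm, 6 deep, that drops into the rim below with 5 mm play all round. Origin: centre of the underside; x short side, y long side, z up.
- paint_tray: Blue tray, 4 paint pots, 0.5 kg. 108 x 148 mm at the rim, 42 high, foot as the box tells. Grip: lengthwise divider in the middle, 10 thick in x, top 34 above the origin (rim - 8), floor at 9; at |y| < 25 fingers have 25 mm beside it, rim 41 away. Origin: centre of the foot's underside, x short side, y along the divider, z up. Seated: origin 64 above the box's. Half turn allowed.
- tack_tray: Yellow tray, brass tacks, rings, 0.35 kg. 108 x 148 mm at the rim, 42 high, foot as the box tells. Grip: lengthwise divider in the middle, 10 thick in x, top 34 above the origin (rim - 8), floor at 9; at |y| < 25 fingers have 25 mm beside it, rim 41 away. Origin: centre of the foot's underside, x short side, y along the divider, z up. Seated: origin 36 above the lower tray's. Half turn allowed.
- brush_tray: Green tray, 4 brushes, 0.25 kg. 108 x 148 mm at the rim, 42 high, foot as the box tells. Grip: lengthwise divider in the middle, 10 thick in x, top 34 above the origin (rim - 8), floor at 9; at |y| < 25 fingers have 25 mm beside it, rim 41 away. Origin: centre of the foot's underside, x short side, y along the divider, z up. Seated: origin 36 above the lower tray's. Half turn allowed.
- lid: Orange lid, 108 x 148 mm, 0.22 kg, foot as the box tells. Black handle bar over its middle: 14 mm thick in x, 100 long in y, from 34 to 46 mm above the origin; plate top at 14; open under the bar for |y| < 38 mm, nothing beside it. Origin: centre of the foot's underside; x across the handle, y along it, z up. Seated: origin 36 above the lower tray's. Half turn allowed.
- paper_cup: White paper cup standing upside down, 78 mm wide at the bottom, 58 mm at the top, 88 mm high, bystander. Origin: centre of its underside.
- glue_jar: Pale glass glue jar with a red cap, 60 mm wide, 75 mm high, bystander. Origin: centre of its underside.
Mind the look-alikes: they are no part of the job. There is more than one size of the paint_tray; the job needs the larger. Of the things that look like the brush_tray, take the one that is farthest to the robot's right at the start.

How it is judged:
By the outcome, as a careful person would: the job done as asked, in the order asked, and still so for the second after the job is handed in, with the robot touching nothing.
It also fails if it takes over 128 s, if anything falls off the work surface, if the arm or the gripper's body presses on something with over 40 N, if the wrist force passes 120 N, or if a joint passes its speed limit or range.

ROBOT

A 7-joint arm with a two-finger parallel gripper is mounted at the origin on the work surface. World frame = base frame: x ahead of the robot, y to its left, z up, the work surface at z = 0. Lengths are in m, angles in degrees, forces in N, time in s.
With the tool pointing down it reaches from about 0.425 to 0.875 m from the base axis. Payload 4.7 kg.
Tool frame: the origin (TCP) lies midway between the tips of the shut fingers; the grasp point (between the pads) lies 19 mm behind it; z points along the fingers, y is the line along which they close (so a half turn about z gives the same grasp; the last joint's range is limited). The gripper opens to 87 mm and grips with 3 to 60 N. Pads are 19 mm wide; open, the fingers measure 117 mm over their backs; the gripper's body (75 mm by 190 mm) begins 51 mm behind the grasp point.
Start: joints at [69.334, 18.392, -4.016, 83.108, 1.295, 78.541, -3.26], TCP at [0.238, -0.605, 0.223] pointing down, gripper open.
Joint ranges: [-163.93, 163.93], [-17.29, 119.83], [-79.2, 71.16], [3.27, 140.29], [-89.18, 269.18], [5.43, 117.66], [-154.24, 154.24]. Speed limits (degrees/s): [147.25, 147.25, 180, 180, 180, 180, 180].

INTERFACE

Orientations are given as [roll, pitch, yaw] about the fixed x, y, z axes, in that order (R = Rz(yaw) Ry(pitch) Rx(roll)).
In Python, from cell import env gives the robot as it stands.
- The arm moves only by the tool step_arm, never from a script. Its argument "moves" is a list of rows, each an object with "dp": the shift along the tool's x, y, z in mm, a list of three; "dr": the turn, a rotation vector about the tool's x, y, z in rad, a list of three; "fingers": the closure, from 0 (fully open) to 1 (shut). In form: [{"dp": [dx, dy, dz], "dr": [ax, ay, az], "fingers": fingers}, ...]. A call has exactly 5 rows; each row shifts and turns the commanded pose from where the row before left it, along the tool's axes as they then stand; what a row does not reach is not made up. A row lasts 1/8 s, in which the tool goes at most 62.5 mm and 10.7 degrees, less where a joint would pass 70% of its speed; a pose out of reach is approached as far as the arm can. A call with a gripper value outside its range is refused whole. The fingers move at their own pace and stop on an object; "squeeze" is the grip in N (left out, the last holds). Time passes only in rows, so rows that do not move let the fingers close, or fill a call up. It gives the time, the measured TCP pose, the force, the opening and the grip force at its end, in the units of the state.
- env.get_obs(): the state, without advancing time (a new reading comes with each control period).
- env.read_camera(name): name is "side" or "top"; returns the picture (480x640x3 uint8, red, green, blue); there is no depth.
- env.camera_model(name): a dict with "fx", "fy", "cx", "cy" (pixels), "R" (3x3) and "t" (3): a world point X has camera coordinates R X + t. Camera axes: x right, y down, z forward; pixel columns grow to the right and rows downward; lengths in m; the calibration is good to about 2 mm. A picture is of the moment at which its call begins. camera_model takes no time and is no camera call.
- env.sign_off(): hands the job in; it is judged then, once.
The state is a dict: "time_s": time; "qpos": joint angles; "joint_velocities": joint speeds; "effort": joint torques, N m; "tool_pos": TCP position; "tool_rot": TCP orientation; "force": force on the tool from outside, world axes, zero at the start; "wrist_torque": the same for the moment, N m; "grip_width": finger opening in m; "grasp_force": force on a finger pad.
Only numpy, scipy, OpenCV 4.12 (cv2) and the standard library are available. Lean on these libraries where they do the work, as an engineer would, in place of code of your own. Each camera call takes 0.05 s, during which the arm holds its last target. There are 200 camera calls.

## Working session

There is one attempt and no reset: what is moved stays moved. The work goes in short steps, Python scripts to look and compute and a tool call to move; the robot and the scene stay as the last step left them, time stands still between calls to the robot, and variables do not carry over. Pictures are saved under pics/ and viewed, at most 14 in all, crops included, and the job is handed in when it is done.

Besides the shell and the picture viewer there is one more tool, called after "Call:" as name(argument=value, ...), one argument or row to a line, values as JSON. step_arm: Moves the arm, as the interface text tells. Its arguments: {"type":"object","properties":{"moves":{"type":"array","items":{"type":"object","properties":{"dp":{"type":"array","items":{"type":"number"}},"dr":{"type":"array","items":{"type":"number"}},"fingers":{"type":"number"}}}},"squeeze":{"type":"number"}},"required":["moves"]}

```bash
mkdir -p pics; ls
python3 - <<'E'
from cell import env
import cv2
for n in("top","side"):
    cv2.imwrite(f"pics/{n}0.png",env.read_camera(n)[:,:,::-1]); m=env.camera_model(n); print(n,m)
o=env.get_obs(); print(o)
E
```

```text
pics
top {'fx': 572.8814625303755, 'fy': 572.8814625303755, 'cx': 309.8414005901915, 'cy': 241.80207440589626, 'R': array([[ 0.00881409, -0.99979554,  0.01819853],
       [-0.99884101, -0.00966394, -0.04715135],
       [ 0.04731758, -0.01776184, -0.99872197]]), 't': array([-0.02093136,  0.41912221,  1.17156186])}
side {'fx': 496.6359884035458, 'fy': 496.6359884035458, 'cx': 311.70237050683716, 'cy': 247.02358904296358, 'R': array([[-0.91647218, -0.39924319,  0.02614613],
       [-0.21763816,  0.44262479, -0.86989478],
       [ 0.33572664, -0.80292476, -0.49254386]]), 't': array([0.39710774, 0.13371502, 1.01191653])}
{'time_s': 0.1, 'qpos': array([69.33426619, 18.43365291, -4.01501943, 83.16555917,  1.29356818,
       78.5420271 , -3.26053397]), 'joint_velocities': array([-0.08482144, -0.0401089 ,  0.10288015, -0.22462935, -0.02893309,
       -0.06353679,  0.0538462 ]), 'effort': array([ 5.67193780e-06, -4.92569339e+01, -4.05737869e-01, -3.13396811e+01,
       -6.42418116e-02,  3.94643296e-02,  7.01274917e-05]), 'tool_pos': array([ 0.23772737, -0.60444805,  0.22160458]), 'tool_rot': array([-1.79903909e+02,  4.18354894e-03,  2.14739742e+01]), 'force': array([ 0.16316649, -0.0344925 ,  1.08950936]), 'wrist_torque': array([0.02526207, 0.05206876, 0.05622998]), 'grasp_force': 0.0, 'grip_width': 0.08699336861122}
```

View pics/top0.png

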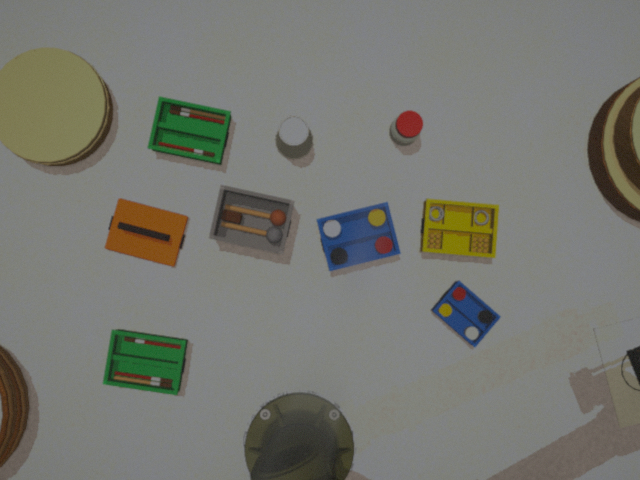

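View pics/side0.png

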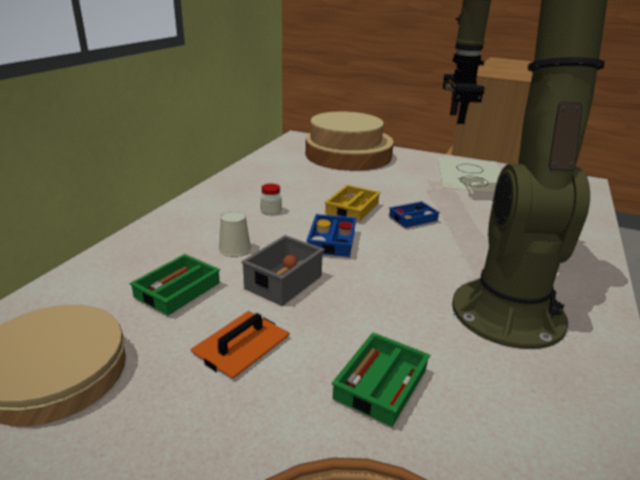

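Candidates: paint tray — large blue (358,236) vs small blue (466,313) → the large one. Brush tray — green (190,130) vs green (147,362); the robot's right is larger column → (190,130). Tack tray: (460,228), lid: (147,232), box: (252,219). Next I check these in a close crop.

```bash
python3 - <<'E'
import cv2
a=cv2.imread("pics/top0.png")
cv2.imwrite("pics/c1.png",cv2.resize(a[85:285,95:345],None,fx=3,fy=3,interpolation=cv2.INTER_CUBIC))
cv2.imwrite("pics/c2.png",cv2.resize(a[185:355,305:515],None,fx=3.5,fy=3.5,interpolation=cv2.INTER_CUBIC))
E
cat > h.py <<'E'
import numpy as np,cv2
from scipy.optimize import minimize
from cell import env
def proj(P,n):
    m=env.camera_model(n); c=np.asarray(P)@m["R"].T+m["t"]
    return np.c_[m["fx"]*c[:,0]/c[:,2]+m["cx"],m["fy"]*c[:,1]/c[:,2]+m["cy"]]
def ray(uv,z,n="top"):
    m=env.camera_model(n); d=m["R"].T@[(uv[0]-m["cx"])/m["fx"],(uv[1]-m["cy"])/m["fy"],1]; o=-m["R"].T@m["t"]
    return o+d*(z-o[2])/d[2]
RNG={"blue":(100,130),"green":(50,85),"yellow":(22,34),"orange":(5,16)}
def mask(bgr,col,win):
    h=cv2.cvtColor(bgr,cv2.COLOR_BGR2HSV); lo,hi=RNG[col]
    m=cv2.inRange(h,(lo,130,50),(hi,255,255)); k=np.zeros_like(m); x0,y0,x1,y1=win; k[y0:y1,x0:x1]=m[y0:y1,x0:x1]
    return cv2.morphologyEx(k,cv2.MORPH_OPEN,np.ones((3,3),np.uint8))
def model(p,z0,zlo,zhi):
    x,y,w=p[0],p[1],p[2]; c,s=np.cos(w),np.sin(w)
    P=[[x+c*a-s*b,y+s*a+c*b,z0+z] for z,da in((zlo,0),(zhi,0)) for a in(-.054,.054) for b in(-.074,.074)]
    return np.array(P)
def fit(hullpts,guess,z0=0,zlo=.006,zhi=.042,n="top",S=8):
    """x,y,yaw fit of the tray silhouette hull; returns x,y,yaw(deg),residual fraction"""
    o=np.min(hullpts,0)-20; size=tuple((np.ceil((np.ptp(hullpts,axis=0)+40)*S)).astype(int))
    fill=lambda q:cv2.fillConvexPoly(np.zeros(size[::-1],np.uint8),cv2.convexHull(((q-o)*S).astype(np.int32)),1)
    T=fill(np.asarray(hullpts,float)); A=T.sum()
    f=lambda p:np.count_nonzero(T!=fill(proj(model([p[0]/100,p[1]/100,p[2]/10],z0,zlo,zhi),n)))/A
    g=np.array([guess[0]*100,guess[1]*100,np.radians(guess[2])*10])
    r=minimize(f,g,method="Nelder-Mead",options=dict(initial_simplex=g+np.vstack([np.zeros(3),np.eye(3)]),xatol=.003,fatol=1e-5))
    return r.x[0]/100,r.x[1]/100,np.degrees(r.x[2]/10),r.fun
def hull(m):
    pts=cv2.findNonZero(m)[:,0,:].astype(float); pts=np.vstack([pts+d for d in([-.5,-.5],[-.5,.5],[.5,-.5],[.5,.5])])
    return cv2.convexHull(pts.astype(np.float32))[:,0,:]
E
python3 - <<'E'
from h import *
a=cv2.imread("pics/top0.png")
for nm,col,win,yaw,zz in(("paint","blue",(305,190,410,280),-80,(.006,.042)),("tack","yellow",(410,185,510,270),-90,(.006,.042)),("brush","green",(140,85,240,170),-97,(.006,.042)),("lid","orange",(95,190,195,275),-97,(.006,.014))):
    h=hull(mask(a,col,win)); c=h.mean(0); g=ray(c,.03)
    print(nm,[fit(h,(g[0],g[1],y),0,*zz) for y in(yaw,)])
E
```

```text
paint [(np.float64(0.4302781824834935), np.float64(-0.1141410650069978), np.float64(-165.68069597289093), np.float64(0.032247118845356824))]
tack [(np.float64(0.4488303690796648), np.float64(-0.32414148752843813), np.float64(-4.307212181153209), np.float64(0.032145949913208266))]
brush [(np.float64(0.6440032601689952), np.float64(0.23035818588456658), np.float64(-12.165575195278139), np.float64(0.06595723870816299))]
lid [(np.float64(0.4362153348443238), np.float64(0.3194017900328252), np.float64(-14.324344431888418), np.float64(0.013107245135778134))]
```

View pics/c1.png

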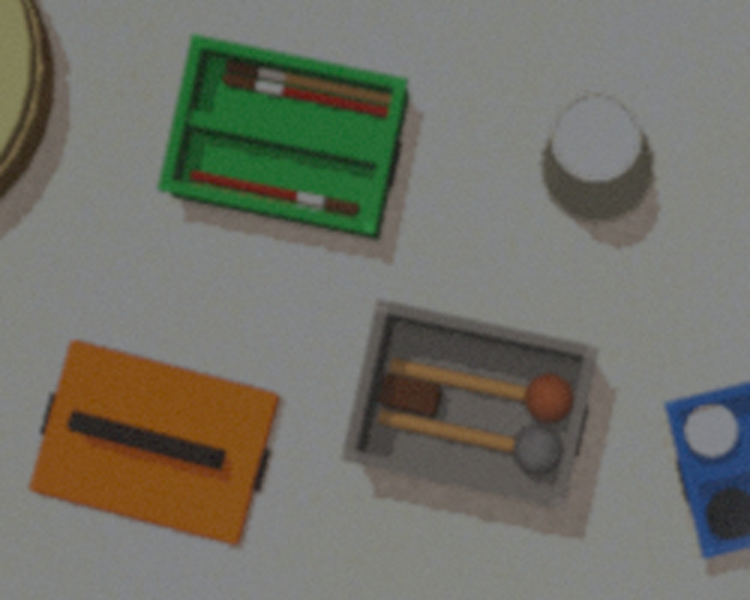

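View pics/c2.png

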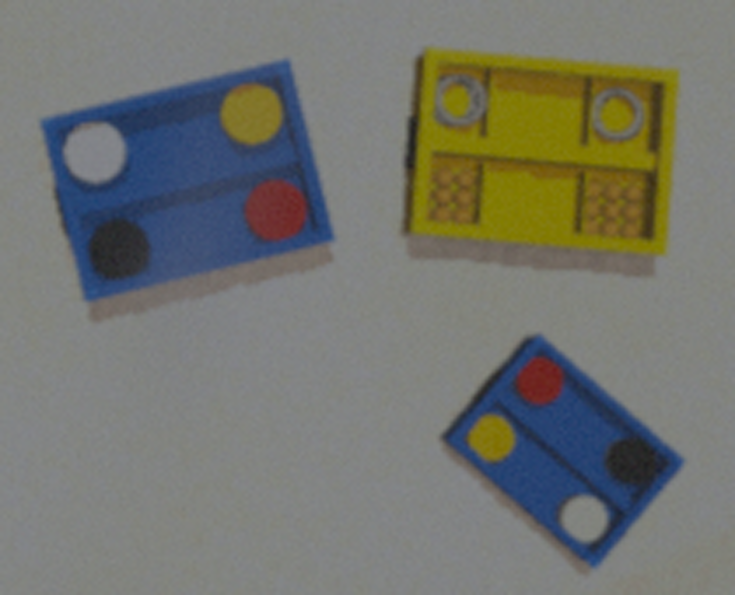

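```bash
cat >> h.py <<'E'
from scipy.optimize import least_squares
def rectfit(c,z,guess,n="top",hx=.054,hy=.074):
    """c: rim corners TL,TR,BR,BL in the top picture (full-res px)"""
    b=np.array([[hx,hy],[hx,-hy],[-hx,-hy],[-hx,hy]])
    def f(p):
        w=p[2]; R=np.array([[np.cos(w),-np.sin(w)],[np.sin(w),np.cos(w)]])
        return (proj(np.c_[b@R.T+p[:2],np.full(4,z)],n)-c).ravel()
    r=least_squares(f,[guess[0],guess[1],0]); return np.r_[r.x[:2],np.degrees(r.x[2])],np.abs(r.fun).max()
E
python3 - <<'E'
from h import *
np.set_printoptions(precision=4,suppress=True)
for nm,c,k,o,z in(("box",[(378,300),(597,348),(568,505),(345,458)],3,(95,85),.07),("paint",[(42,118),(290,60),(333,240),(88,300)],3.5,(305,185),.042),("tack",[(427,48),(678,70),(666,254),(412,235)],3.5,(305,185),.042),("brush",[(193,36),(407,80),(378,236),(160,190)],3,(95,85),.042),("lid",[(72,340),(279,393),(240,545),(32,490)],3,(95,85),.014)):
    c=(np.array(c)+.5)/k-.5+o
    print(nm,*rectfit(c,z,ray(c.mean(0),z)))
for p in((430-305,-0)): pass
print(env.get_obs()["tool_pos"])
E
```

```text
box [  0.4603   0.0976 -11.1434] 1.0124823060417611
paint [ 0.4307 -0.1142 14.0451] 0.763515776703457
tack [ 0.4487 -0.3207 -4.1628] 0.5414786419981965
brush [  0.6417   0.2283 -10.7839] 0.6245350420087732
lid [  0.4361   0.3173 -13.8161] 0.8230448456989166
[ 0.2377 -0.6044  0.2216]
```

Call:
step_arm(
  moves=[
    {"dr": [0,0,-0.144],"dp": [0,0,0],"fingers": 0.74},
    {"dr": [0,0,-0.144],"dp": [0,0,0],"fingers": 0.74},
    {"dr": [0,0,-0.144],"dp": [0,0,0],"fingers": 0.74},
    {"dr": [0,0,-0.144],"dp": [0,0,0],"fingers": 0.74},
    {"dr": [0,0,-0.144],"dp": [0,0,0],"fingers": 0.74},
  ],
  squeeze=35,
)

```text
time_s: 0.72
tool_pos: [0.2378, -0.6046, 0.2219]
tool_rot: [-180.0, -0.0, 63.0]
force: [-0.3, 0.1, 0.3]
grip_width: 0.0451
grasp_force: 0.0
```

Call:
step_arm(
  moves=[
    {"dr": [0,0,-0.144],"dp": [0,0,0],"fingers": 0.74},
    {"dr": [0,0,-0.144],"dp": [0,0,0],"fingers": 0.74},
    {"dr": [0,0,-0.144],"dp": [0,0,0],"fingers": 0.74},
    {"dr": [0,0,-0.144],"dp": [0,0,0],"fingers": 0.74},
    {"dr": [0,0,-0.144],"dp": [0,0,0],"fingers": 0.74},
  ],
)

```text
time_s: 1.35
tool_pos: [0.2377, -0.6046, 0.2219]
tool_rot: [-180.0, -0.1, 104.2]
force: [0.6, -0.3, -0.2]
grip_width: 0.0229
grasp_force: 0.0
```

```bash
cat >> h.py <<'E'
from scipy.spatial.transform import Rotation as Ro
def go(x,y,z,w):
    """remaining move to TCP x,y,z (m) with tray yaw w (deg): rotation vector first, then dp mm in the turned tool axes"""
    o=env.get_obs(); R=Ro.from_euler("xyz",o["tool_rot"],degrees=True)
    T=Ro.from_euler("xyz",[180,0,w+90],degrees=True)
    d=np.array([x,y,z])-o["tool_pos"]
    np.set_printoptions(precision=3,suppress=True)
    print("t",o["time_s"],"tcp",o["tool_pos"],o["tool_rot"],"w",o["grip_width"],"gf",o["grasp_force"],"F",o["force"],"j",o["qpos"])
    print("dr",(R.inv()*T).as_rotvec(),"dp turned",T.inv().apply(d)*1000,"dp now",R.inv().apply(d)*1000)
E
python3 -c "
from h import *
go(.4307,-.1142,.22,14)"
```

```text
t 1.35 tcp [ 0.238 -0.605  0.222] [-179.988   -0.064  104.249] w 0.022906402299959105 gf 0.0 F [ 0.626 -0.261 -0.192] j [ 77.778  19.092 -14.87   82.793   4.907  78.815  76.983]
dr [-0.    -0.001  0.004] dp turned [429.17  305.873   1.894] dp now [427.834 307.735   2.306]
```

Call:
step_arm(
  moves=[
    {"dp": [29,20,0],"fingers": 0.74},
    {"dp": [43,31,0],"fingers": 0.74},
    {"dp": [43,31,0],"fingers": 0.74},
    {"dp": [43,31,0],"fingers": 0.74},
    {"dp": [43,31,0],"fingers": 0.74},
  ],
)

```text
validation failed for argument at $.mo...
```

Call:
step_arm(
  moves=[
    {"dp": [43,31,0],"fingers": 0.74},
    {"dp": [43,31,0],"fingers": 0.74},
    {"dp": [43,31,20],"fingers": 0.74},
    {"dp": [43,31,40],"fingers": 0.74},
    {"dp": [43,31,40],"fingers": 0.74},
  ],
)

```text
validation failed for argument at $.mo...
```

Call:
step_arm(
  moves=[
    {"dp": [12,7,20],"fingers": 0.74},
    {"dp": [0,0,20],"fingers": 0.74},
    {"dp": [0,0,0],"fingers": 0.74},
    {"dp": [0,0,0],"fingers": 0.74},
    {"dp": [0,0,0],"fingers": 0.74},
  ],
)

```text
validation failed for argument at $.mo...
```

```bash
python3 -c "
from h import *
go(.4307,-.1142,.013,14)"
```

```text
t 1.35 tcp [ 0.238 -0.605  0.222] [-179.988   -0.064  104.249] w 0.022906402299959105 gf 0.0 F [ 0.626 -0.261 -0.192] j [ 77.778  19.092 -14.87   82.793   4.907  78.815  76.983]
dr [-0.    -0.001  0.004] dp turned [429.17  305.873 208.894] dp now [427.604 307.778 209.305]
```

Call:
step_arm(
  moves=[
    {"dp": [29,20,0],"dr": [0,0,0],"fingers": 0.74},
    {"dp": [43,31,0],"dr": [0,0,0],"fingers": 0.74},
    {"dp": [43,31,0],"dr": [0,0,0],"fingers": 0.74},
    {"dp": [43,31,0],"dr": [0,0,0],"fingers": 0.74},
    {"dp": [43,31,0],"dr": [0,0,0],"fingers": 0.74},
  ],
)

```text
time_s: 1.98
tool_pos: [0.3294, -0.3732, 0.2222]
tool_rot: [-180.0, -0.0, 104.0]
force: [0.5, -0.0, 0.3]
grip_width: 0.0225
grasp_force: 0.0
```

Call:
step_arm(
  moves=[
    {"dp": [43,31,0],"dr": [0,0,0],"fingers": 0.74},
    {"dp": [43,31,0],"dr": [0,0,0],"fingers": 0.74},
    {"dp": [43,31,20],"dr": [0,0,0],"fingers": 0.74},
    {"dp": [43,31,30],"dr": [0,0,0],"fingers": 0.74},
    {"dp": [43,31,30],"dr": [0,0,0],"fingers": 0.74},
  ],
)

```text
time_s: 2.6
tool_pos: [0.4278, -0.1276, 0.1418]
tool_rot: [180.0, 0.1, 104.0]
force: [1.0, -1.1, -0.2]
grip_width: 0.0227
grasp_force: 0.0
```

Call:
step_arm(
  moves=[
    {"dp": [12,7,30],"dr": [0,0,0],"fingers": 0.74},
    {"dp": [0,0,20],"dr": [0,0,0],"fingers": 0.74},
    {"dp": [0,0,0],"dr": [0,0,0],"fingers": 0.74},
    {"dp": [0,0,0],"dr": [0,0,0],"fingers": 0.74},
    {"dp": [0,0,0],"dr": [0,0,0],"fingers": 0.74},
  ],
)

```text
time_s: 3.22
tool_pos: [0.4321, -0.1162, 0.0935]
tool_rot: [179.9, 0.1, 103.9]
force: [0.2, 0.3, -0.9]
grip_width: 0.0228
grasp_force: 0.0
```

```bash
python3 -c "
from h import *
go(.4307,-.1142,.013,14)"
```

```text
t 3.225 tcp [ 0.432 -0.116  0.094] [179.927   0.078 103.937] w 0.02283335080085335 gf 0.0 F [ 0.155  0.335 -0.881] j [ 53.456   1.812 -41.913 118.411   1.441  60.148  24.779]
dr [ 0.001  0.001 -0.001] dp turned [ 2.328 -0.896 80.524] dp now [ 2.437 -1.    80.519]
```

Call:
step_arm(
  moves=[
    {"dp": [2,-1,20],"dr": [0,0,0],"fingers": 0.74},
    {"dp": [0,0,16],"dr": [0,0,0],"fingers": 0.74},
    {"dp": [0,0,12],"dr": [0,0,0],"fingers": 0.74},
    {"dp": [0,0,8],"dr": [0,0,0],"fingers": 0.74},
    {"dp": [0,0,4],"dr": [0,0,0],"fingers": 0.74},
  ],
)

```text
time_s: 3.85
tool_pos: [0.43, -0.1139, 0.0321]
tool_rot: [-180.0, -0.0, 104.0]
force: [-0.5, 0.4, 0.4]
grip_width: 0.0226
grasp_force: 0.0
```

Call:
step_arm(
  moves=[
    {"dp": [0,0,7],"dr": [0,0,0],"fingers": 0.74},
    {"dp": [0,0,6],"dr": [0,0,0],"fingers": 0.74},
    {"dp": [0,0,5],"dr": [0,0,0],"fingers": 0.74},
    {"dp": [0,0,2],"dr": [0,0,0],"fingers": 0.74},
    {"dp": [0,0,0],"dr": [0,0,0],"fingers": 0.74},
  ],
)

```text
time_s: 4.47
tool_pos: [0.43, -0.1139, 0.0125]
tool_rot: [-180.0, -0.0, 104.0]
force: [-0.2, 0.3, -0.5]
grip_width: 0.023
grasp_force: 0.0
```

```bash
python3 -c "
from h import *
go(.4307,-.1142,.013,14)
cv2.imwrite('pics/s1.png',cv2.resize(env.read_camera('side')[180:290,260:400,::-1],None,fx=5,fy=5,interpolation=cv2.INTER_CUBIC))"
```

```text
t 4.475 tcp [ 0.43  -0.114  0.012] [-179.993   -0.005  103.983] w 0.022992885547373287 gf 0.0 F [-0.163  0.311 -0.468] j [ 51.07    9.915 -41.545 122.591   8.535  50.278  18.456]
dr [-0. -0. -0.] dp turned [-0.451  0.629 -0.543] dp now [-0.45   0.629 -0.543]
```

View pics/s1.png

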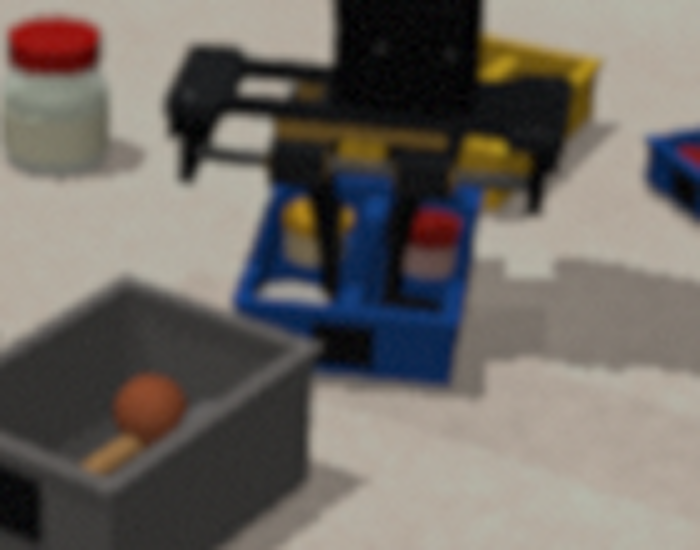

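The fingers (325,250) and (400,250) straddle the blue divider, clear of the pots. Closing.

Call:
step_arm(
  moves=[
    {"dp": [0,0,0],"dr": [0,0,0],"fingers": 0.85},
    {"dp": [0,0,0],"dr": [0,0,0],"fingers": 1},
    {"dp": [0,0,0],"dr": [0,0,0],"fingers": 1},
    {"dp": [0,0,0],"dr": [0,0,0],"fingers": 1},
    {"dp": [0,0,0],"dr": [0,0,0],"fingers": 1},
  ],
)

```text
time_s: 5.15
tool_pos: [0.4302, -0.114, 0.0127]
tool_rot: [180.0, 0.0, 104.0]
force: [1.2, 0.3, 0.8]
grip_width: 0.0098
grasp_force: 35.0
```

Call:
step_arm(
  moves=[
    {"dp": [0,0,-2],"dr": [0,0,0],"fingers": 1},
    {"dp": [0,0,-6],"dr": [0,0,0],"fingers": 1},
    {"dp": [0,0,-12],"dr": [0,0,0],"fingers": 1},
    {"dp": [0,0,-20],"dr": [0,0,0],"fingers": 1},
    {"dp": [0,0,-20],"dr": [0,0,0],"fingers": 1},
  ],
)

```text
time_s: 5.78
tool_pos: [0.43, -0.1138, 0.0737]
tool_rot: [180.0, 0.0, 104.0]
force: [0.8, 0.1, -4.6]
grip_width: 0.01
grasp_force: 35.0
```

Call:
step_arm(
  moves=[
    {"dp": [0,0,-25],"dr": [0,0,0],"fingers": 1},
    {"dp": [0,0,-20],"dr": [0,0,0],"fingers": 1},
    {"dp": [0,0,-8],"dr": [0,0,0],"fingers": 1},
    {"dp": [0,0,0],"dr": [0,0,0],"fingers": 1},
    {"dp": [0,0,0],"dr": [0,0,0],"fingers": 1},
  ],
)

```text
time_s: 6.4
tool_pos: [0.4293, -0.1137, 0.1247]
tool_rot: [-179.9, -0.0, 104.0]
force: [-0.6, 0.0, -4.8]
grip_width: 0.0098
grasp_force: 35.0
```

```bash
python3 -c "
from h import *
go(.4603,.0976,.0125+.064+.03,-11.1)"
```

```text
t 6.4 tcp [ 0.429 -0.114  0.125] [-179.927   -0.049  103.988] w 0.00981235729830577 gf 35.03327428770717 F [-0.628  0.014 -4.755] j [ 54.343  -1.145 -41.988 116.728  -0.864  64.213  26.726]
dr [-0.001 -0.001  0.438] dp turned [213.361 -10.279  18.247] dp now [197.574  81.182  18.313]
```

Call:
step_arm(
  moves=[
    {"dp": [0,0,0],"dr": [0,0,0.06],"fingers": 1},
    {"dp": [0,0,0],"dr": [0,0,0.1],"fingers": 1},
    {"dp": [0,0,0],"dr": [0,0,0.12],"fingers": 1},
    {"dp": [0,0,0],"dr": [0,0,0.1],"fingers": 1},
    {"dp": [0,0,0],"dr": [0,0,0.058],"fingers": 1},
  ],
)

```text
time_s: 7.02
tool_pos: [0.4293, -0.1137, 0.1245]
tool_rot: [-179.9, -0.0, 78.8]
force: [-1.0, 0.3, -4.4]
grip_width: 0.0095
grasp_force: 35.0
```

Call:
step_arm(
  moves=[
    {"dp": [10,0,0],"dr": [0,0,0],"fingers": 1},
    {"dp": [20,-1,0],"dr": [0,0,0],"fingers": 1},
    {"dp": [30,-2,0],"dr": [0,0,0],"fingers": 1},
    {"dp": [35,-2,0],"dr": [0,0,0],"fingers": 1},
    {"dp": [35,-2,0],"dr": [0,0,0],"fingers": 1},
  ],
)

```text
time_s: 7.65
tool_pos: [0.448, 0.0168, 0.1252]
tool_rot: [-180.0, -0.0, 79.0]
force: [0.5, -0.8, -4.7]
grip_width: 0.01
grasp_force: 35.0
```

Call:
step_arm(
  moves=[
    {"dp": [35,-2,0],"dr": [0,0,0],"fingers": 1},
    {"dp": [25,-1,0],"dr": [0,0,0],"fingers": 1},
    {"dp": [15,0,0],"dr": [0,0,0],"fingers": 1},
    {"dp": [8,0,0],"dr": [0,0,0],"fingers": 1},
    {"dp": [0,0,0],"dr": [0,0,0],"fingers": 1},
  ],
)

```text
time_s: 8.28
tool_pos: [0.461, 0.0976, 0.1253]
tool_rot: [-180.0, -0.0, 79.0]
force: [-0.2, 0.2, -4.4]
grip_width: 0.0096
grasp_force: 35.0
```

```bash
python3 -c "
from h import *
go(.4603,.0976,.0125+.064+.03,-11.1)
cv2.imwrite('pics/t2.png',cv2.resize(env.read_camera('top')[150:290,170:340,::-1],None,fx=4,fy=4,interpolation=cv2.INTER_CUBIC))"
```

```text
t 8.275 tcp [0.461 0.098 0.125] [-179.96    -0.011   78.986] w 0.009649616225175786 gf 35.03514226467814 F [-0.16   0.239 -4.43 ] j [ 40.122   4.492 -56.466 113.109   4.117  64.494 -29.054]
dr [-0.001 -0.     0.001] dp turned [-0.105 -0.664 18.795] dp now [-0.108 -0.651 18.796]
```

View pics/t2.png

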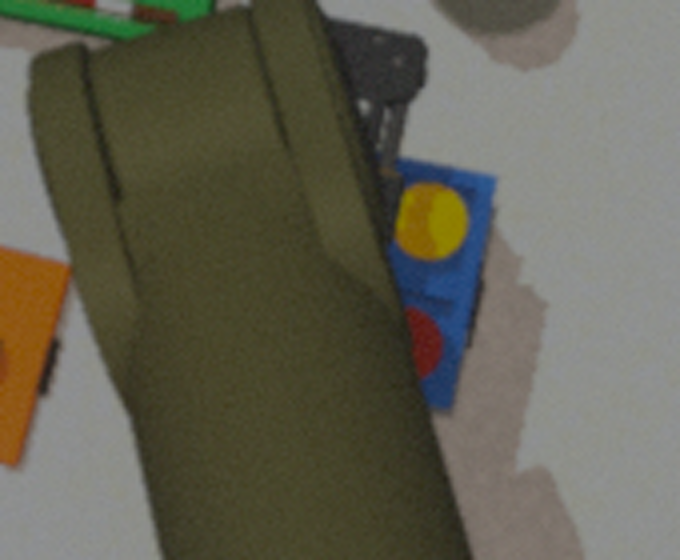

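Run:
```python
from h import *
np.set_printoptions(precision=2,suppress=True)
w=np.radians(-11.0);R=np.array([[np.cos(w),-np.sin(w)],[np.sin(w),np.cos(w)]])
P=np.c_[np.array([[.054,-.074],[-.054,-.074]])@R.T+[.461,.0976],[.1545,.1545]]
print(proj(P,"top"))
for u in((294.1,194.1),(281.4,252.6)): print(ray(u,.1545))
print(P)
```

```text
[[294.23 193.57]
 [282.23 251.81]]
[0.5  0.01 0.15]
[0.39 0.04 0.15]
[[0.5  0.01 0.15]
 [0.39 0.04 0.15]]
```

Call:
step_arm(
  moves=[
    {"dp": [0,-0.5,6],"dr": [0,0,0],"fingers": 1},
    {"dp": [0,0,12],"dr": [0,0,0],"fingers": 1},
    {"dp": [0,0,12],"dr": [0,0,0],"fingers": 1},
    {"dp": [0,0,7],"dr": [0,0,0],"fingers": 1},
    {"dp": [0,0,4],"dr": [0,0,0],"fingers": 1},
  ],
)

```text
time_s: 8.95
tool_pos: [0.4605, 0.0971, 0.0838]
tool_rot: [-179.9, -0.0, 78.9]
force: [-0.1, 0.2, -4.0]
grip_width: 0.0093
grasp_force: 35.0
```

Call:
step_arm(
  moves=[
    {"dp": [0,0,2],"dr": [0,0,0],"fingers": 1},
    {"dp": [0,0,2],"dr": [0,0,0],"fingers": 1},
    {"dp": [0,0,1],"dr": [0,0,0],"fingers": 1},
    {"dp": [0,0,1],"dr": [0,0,0],"fingers": 1},
    {"dp": [0,0,0],"dr": [0,0,0],"fingers": 1},
  ],
)

```text
time_s: 9.57
tool_pos: [0.4608, 0.097, 0.0785]
tool_rot: [180.0, 0.0, 78.9]
force: [0.1, 0.4, -4.1]
grip_width: 0.01
grasp_force: 35.0
```

Call:
step_arm(
  moves=[
    {"dp": [0,0,0.7],"dr": [0,0,0],"fingers": 1},
    {"dp": [0,0,0.7],"dr": [0,0,0],"fingers": 1},
    {"dp": [0,0,0.3],"dr": [0,0,0],"fingers": 1},
    {"dp": [0,0,0],"dr": [0,0,0],"fingers": 1},
    {"dp": [0,0,0],"dr": [0,0,0],"fingers": 1},
  ],
)

```text
time_s: 10.2
tool_pos: [0.4608, 0.0971, 0.0768]
tool_rot: [180.0, 0.0, 78.9]
force: [-0.4, -0.2, -4.6]
grip_width: 0.0099
grasp_force: 35.0
```

Call:
step_arm(
  moves=[
    {"dp": [0,0,0.5],"dr": [0,0,0],"fingers": 1},
    {"dp": [0,0,0.3],"dr": [0,0,0],"fingers": 1},
    {"dp": [0,0,0],"dr": [0,0,0],"fingers": 1},
    {"dp": [0,0,0],"dr": [0,0,0],"fingers": 1},
    {"dp": [0,0,0],"dr": [0,0,0],"fingers": 1},
  ],
)

```text
time_s: 10.82
tool_pos: [0.4608, 0.0971, 0.0767]
tool_rot: [-180.0, 0.0, 78.9]
force: [-4.3, -0.2, 6.0]
grip_width: 0.0097
grasp_force: 35.1
```

Contact at exactly the seated height (.0767). Releasing and rising.

Call:
step_arm(
  moves=[
    {"dp": [0,0,-0.3],"dr": [0,0,0],"fingers": 0.82},
    {"dp": [0,0,0],"dr": [0,0,0],"fingers": 0.74},
    {"dp": [0,0,0],"dr": [0,0,0],"fingers": 0.74},
    {"dp": [0,0,0],"dr": [0,0,0],"fingers": 0.74},
    {"dp": [0,0,-4],"dr": [0,0,0],"fingers": 0.74},
  ],
)

```text
time_s: 11.45
tool_pos: [0.4605, 0.0971, 0.0802]
tool_rot: [-180.0, 0.0, 78.9]
force: [0.3, -0.5, 0.2]
grip_width: 0.023
grasp_force: 0.0
```

Call:
step_arm(
  moves=[
    {"dp": [0,0,-15],"dr": [0,0,0],"fingers": 0.74},
    {"dp": [0,0,-25],"dr": [0,0,0],"fingers": 0.74},
    {"dp": [0,0,-30],"dr": [0,0,0],"fingers": 0.74},
    {"dp": [0,0,-25],"dr": [0,0,0],"fingers": 0.74},
    {"dp": [0,0,0],"dr": [0,0,0],"fingers": 0.74},
  ],
)

```text
time_s: 12.08
tool_pos: [0.4625, 0.0975, 0.178]
tool_rot: [179.7, -0.0, 78.9]
force: [0.1, 0.2, -0.4]
grip_width: 0.023
grasp_force: 0.0
```

```bash
python3 -c "
from h import *
go(.4487,-.3207,.17,-4.16)"
```

```text
t 12.075 tcp [0.463 0.097 0.178] [179.695  -0.005  78.883] w 0.022992731932468768 gf 0.0 F [ 0.109  0.192 -0.395] j [ 42.188  -0.09  -56.511 109.472   0.054  70.301 -25.458]
dr [ 0.005  0.    -0.121] dp turned [-418.072   16.539    8.012] dp now [-412.991   67.014    8.333]
```

Call:
step_arm(
  moves=[
    {"dp": [0,0,0],"dr": [0,0,-0.121],"fingers": 0.74},
    {"dp": [-30,1,0],"dr": [0,0,0],"fingers": 0.74},
    {"dp": [-45,2,0],"dr": [0,0,0],"fingers": 0.74},
    {"dp": [-45,2,0],"dr": [0,0,0],"fingers": 0.74},
    {"dp": [-45,2,0],"dr": [0,0,0],"fingers": 0.74},
  ],
)

```text
time_s: 12.7
tool_pos: [0.4552, -0.0693, 0.175]
tool_rot: [-180.0, 0.0, 85.8]
force: [0.6, 0.4, 0.9]
grip_width: 0.023
grasp_force: 0.0
```

Call:
step_arm(
  moves=[
    {"dp": [-45,2,0],"dr": [0,0,0],"fingers": 0.74},
    {"dp": [-45,2,0],"dr": [0,0,0],"fingers": 0.74},
    {"dp": [-45,2,0],"dr": [0,0,0],"fingers": 0.74},
    {"dp": [-45,2,0],"dr": [0,0,0],"fingers": 0.74},
    {"dp": [-45,2,0],"dr": [0,0,0],"fingers": 0.74},
  ],
)

```text
time_s: 13.32
tool_pos: [0.4488, -0.2943, 0.1748]
tool_rot: [-180.0, -0.0, 85.8]
force: [1.1, 0.2, 0.0]
grip_width: 0.0223
grasp_force: 0.0
```

Call:
step_arm(
  moves=[
    {"dp": [-28,0,30],"dr": [0,0,0],"fingers": 0.74},
    {"dp": [0,0,40],"dr": [0,0,0],"fingers": 0.74},
    {"dp": [0,0,30],"dr": [0,0,0],"fingers": 0.74},
    {"dp": [0,0,10],"dr": [0,0,0],"fingers": 0.74},
    {"dp": [0,0,0],"dr": [0,0,0],"fingers": 0.74},
  ],
)

```text
time_s: 13.95
tool_pos: [0.4471, -0.3207, 0.0651]
tool_rot: [-180.0, -0.0, 85.8]
force: [0.1, -0.1, -0.2]
grip_width: 0.0231
grasp_force: 0.0
```

```bash
python3 -c "
from h import *
go(.4487,-.3207,.0125,-4.16)
cv2.imwrite('pics/t3.png',cv2.resize(env.read_camera('top')[160:300,190:350,::-1],None,fx=4,fy=4,interpolation=cv2.INTER_CUBIC))"
```

```text
t 13.95 tcp [ 0.447 -0.321  0.065] [-179.959   -0.043   85.84 ] w 0.023136512199633832 gf 0.0 F [ 0.135 -0.078 -0.191] j [ 61.482  16.975 -32.565 106.635  10.493  59.419  20.513]
dr [-0.001 -0.001  0.   ] dp turned [ 0.123  1.603 52.611] dp now [ 0.083  1.641 52.61 ]
```

View pics/t3.png

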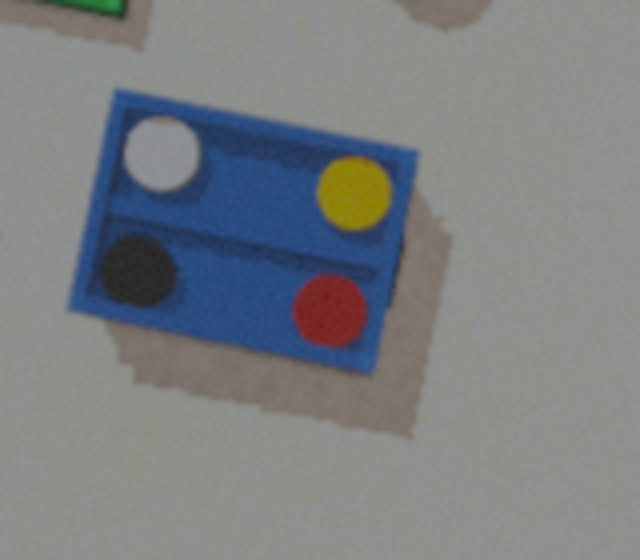

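The paint tray sits squarely, with no grey box rim showing. Rim corners: (116,89), (418,151), (373,375), (69,310). I refine the stack pose from these while descending on the tack tray.

Run:
```python
from h import *
c=(np.array([(116,89),(418,151),(373,375),(69,310)])+.5)/4-.5+[190,160]
print(rectfit(c,.106,ray(c.mean(0),.106)))
```

```text
(array([  0.46001866,   0.09722968, -11.13496712]), np.float64(0.5675008803888772))
```

Call:
step_arm(
  moves=[
    {"dp": [0,1.5,10],"dr": [0,0,0],"fingers": 0.74},
    {"dp": [0,0,15],"dr": [0,0,0],"fingers": 0.74},
    {"dp": [0,0,13],"dr": [0,0,0],"fingers": 0.74},
    {"dp": [0,0,8],"dr": [0,0,0],"fingers": 0.74},
    {"dp": [0,0,0],"dr": [0,0,0],"fingers": 0.74},
  ],
)

```text
time_s: 14.62
tool_pos: [0.4482, -0.3207, 0.0184]
tool_rot: [-179.9, -0.1, 85.8]
force: [-0.1, -0.1, 0.2]
grip_width: 0.0228
grasp_force: 0.0
```

Call:
step_arm(
  moves=[
    {"dp": [0,0,4],"dr": [0,0,0],"fingers": 0.74},
    {"dp": [0,0,2],"dr": [0,0,0],"fingers": 0.74},
    {"dp": [0,0,0],"dr": [0,0,0],"fingers": 0.74},
    {"dp": [0,0,0],"dr": [0,0,0],"fingers": 0.74},
    {"dp": [0,0,0],"dr": [0,0,0],"fingers": 0.74},
  ],
)

```text
time_s: 15.25
tool_pos: [0.4488, -0.3213, 0.0135]
tool_rot: [180.0, 0.0, 85.8]
force: [0.3, 0.1, 0.9]
grip_width: 0.0223
grasp_force: 0.0
```

Call:
step_arm(
  moves=[
    {"dp": [0,0,0],"dr": [0,0,0],"fingers": 0.85},
    {"dp": [0,0,0],"dr": [0,0,0],"fingers": 1},
    {"dp": [0,0,0],"dr": [0,0,0],"fingers": 1},
    {"dp": [0,0,0],"dr": [0,0,0],"fingers": 1},
    {"dp": [0,0,0],"dr": [0,0,0],"fingers": 1},
  ],
)

```text
time_s: 15.88
tool_pos: [0.4489, -0.3212, 0.0134]
tool_rot: [180.0, 0.0, 85.8]
force: [1.3, -0.4, 0.9]
grip_width: 0.0097
grasp_force: 35.0
```

Call:
step_arm(
  moves=[
    {"dp": [0,0,-2],"dr": [0,0,0],"fingers": 1},
    {"dp": [0,0,-6],"dr": [0,0,0],"fingers": 1},
    {"dp": [0,0,-14],"dr": [0,0,0],"fingers": 1},
    {"dp": [0,0,-22],"dr": [0,0,0],"fingers": 1},
    {"dp": [0,0,-28],"dr": [0,0,0],"fingers": 1},
  ],
)

```text
time_s: 16.5
tool_pos: [0.4484, -0.3209, 0.0864]
tool_rot: [-180.0, -0.0, 85.8]
force: [1.7, -0.2, -3.2]
grip_width: 0.0098
grasp_force: 35.0
```

Call:
step_arm(
  moves=[
    {"dp": [0,0,-28],"dr": [0,0,0],"fingers": 1},
    {"dp": [0,0,-24],"dr": [0,0,0],"fingers": 1},
    {"dp": [0,0,-14],"dr": [0,0,0],"fingers": 1},
    {"dp": [0,0,-6],"dr": [0,0,0.05],"fingers": 1},
    {"dp": [0,0,0],"dr": [0,0,0.071],"fingers": 1},
  ],
)

```text
time_s: 17.12
tool_pos: [0.4488, -0.3212, 0.1581]
tool_rot: [180.0, 0.0, 78.8]
force: [0.6, 0.5, -3.6]
grip_width: 0.0098
grasp_force: 35.0
```

```bash
python3 -c "
from h import *
go(.4605,.0968,.16,-11.1)"
```

```text
t 17.125 tcp [ 0.449 -0.321  0.158] [179.964   0.034  78.761] w 0.009830309811030431 gf 34.99713957309723 F [ 0.611  0.462 -3.573] j [ 62.386  11.296 -32.918 101.177   6.553  69.383  16.426]
dr [ 0.001  0.001 -0.002] dp turned [412.449 -69.021  -1.883] dp now [412.28  -70.018  -2.172]
```

Call:
step_arm(
  moves=[
    {"dp": [10,-2,0],"dr": [0,0,-0.002],"fingers": 1},
    {"dp": [20,-3,0],"dr": [0,0,0],"fingers": 1},
    {"dp": [30,-5,0],"dr": [0,0,0],"fingers": 1},
    {"dp": [38,-6,0],"dr": [0,0,0],"fingers": 1},
    {"dp": [38,-6,0],"dr": [0,0,0],"fingers": 1},
  ],
)

```text
time_s: 17.75
tool_pos: [0.4528, -0.1803, 0.1572]
tool_rot: [-180.0, -0.0, 79.1]
force: [1.0, 0.5, -3.2]
grip_width: 0.0098
grasp_force: 35.0
```

Call:
step_arm(
  moves=[
    {"dp": [38,-6,0],"dr": [0,0,0],"fingers": 1},
    {"dp": [38,-6,0],"dr": [0,0,0],"fingers": 1},
    {"dp": [38,-6,0],"dr": [0,0,0],"fingers": 1},
    {"dp": [38,-6,0],"dr": [0,0,0],"fingers": 1},
    {"dp": [38,-6,0],"dr": [0,0,0],"fingers": 1},
  ],
)

```text
time_s: 18.38
tool_pos: [0.4589, 0.0116, 0.1571]
tool_rot: [-180.0, 0.1, 79.2]
force: [0.3, 0.5, -3.8]
grip_width: 0.01
grasp_force: 35.0
```

Call:
step_arm(
  moves=[
    {"dp": [35,-6,0],"dr": [0,0,0],"fingers": 1},
    {"dp": [25,-4,0],"dr": [0,0,0],"fingers": 1},
    {"dp": [15,-3,0],"dr": [0,0,0],"fingers": 1},
    {"dp": [8,-2,0],"dr": [0,0,0],"fingers": 1},
    {"dp": [3,-2,0],"dr": [0,0,0],"fingers": 1},
  ],
)

```text
time_s: 19.0
tool_pos: [0.459, 0.0971, 0.1572]
tool_rot: [-180.0, 0.0, 79.1]
force: [1.1, -0.4, -3.5]
grip_width: 0.0099
grasp_force: 35.0
```

```bash
python3 -c "
from h import *
go(.4605,.0968,.1134,-11.1)"
```

```text
t 19.0 tcp [0.459 0.097 0.157] [-179.986    0.039   79.095] w 0.009864610168261212 gf 34.99843239784241 F [ 1.142 -0.422 -3.5  ] j [ 40.376   1.16  -55.339 111.217   1.06   68.156 -26.257]
dr [-0.     0.001  0.003] dp turned [-0.045  1.541 43.78 ] dp now [-0.021  1.552 43.78 ]
```

Call:
step_arm(
  moves=[
    {"dp": [0,1.5,6],"dr": [0,0,0.003],"fingers": 1},
    {"dp": [0,0,12],"dr": [0,0,0],"fingers": 1},
    {"dp": [0,0,10],"dr": [0,0,0],"fingers": 1},
    {"dp": [0,0,6],"dr": [0,0,0],"fingers": 1},
    {"dp": [0,0,3],"dr": [0,0,0],"fingers": 1},
  ],
)

```text
time_s: 19.62
tool_pos: [0.4609, 0.0961, 0.1197]
tool_rot: [-179.9, -0.0, 78.8]
force: [0.1, 0.4, -3.5]
grip_width: 0.0097
grasp_force: 35.0
```

Call:
step_arm(
  moves=[
    {"dp": [0,0,2],"dr": [0,0,0],"fingers": 1},
    {"dp": [0,0,2],"dr": [0,0,0],"fingers": 1},
    {"dp": [0,0,1],"dr": [0,0,0],"fingers": 1},
    {"dp": [0,0,0.5],"dr": [0,0,0],"fingers": 1},
    {"dp": [0,0,0],"dr": [0,0,0],"fingers": 1},
  ],
)

```text
time_s: 20.25
tool_pos: [0.4612, 0.0961, 0.1149]
tool_rot: [180.0, 0.0, 78.8]
force: [-0.2, -0.1, -4.5]
grip_width: 0.0096
grasp_force: 35.0
```

Call:
step_arm(
  moves=[
    {"dp": [0,0,0.7],"dr": [0,0,0],"fingers": 1},
    {"dp": [0,0,0.5],"dr": [0,0,0],"fingers": 1},
    {"dp": [0,0,0.3],"dr": [0,0,0],"fingers": 1},
    {"dp": [0,0,0.3],"dr": [0,0,0],"fingers": 1},
    {"dp": [0,0,0],"dr": [0,0,0],"fingers": 1},
  ],
)

```text
time_s: 20.88
tool_pos: [0.4611, 0.0961, 0.1134]
tool_rot: [-180.0, 0.0, 78.8]
force: [-2.8, -0.8, 3.0]
grip_width: 0.0094
grasp_force: 35.0
```

Seated at .1134 as predicted, with light contact. Release.

Call:
step_arm(
  moves=[
    {"dp": [0,0,0],"dr": [0,0,0],"fingers": 0.82},
    {"dp": [0,0,0],"dr": [0,0,0],"fingers": 0.74},
    {"dp": [0,0,0],"dr": [0,0,0],"fingers": 0.74},
    {"dp": [0,0,0],"dr": [0,0,0],"fingers": 0.74},
    {"dp": [0,0,-4],"dr": [0,0,0],"fingers": 0.74},
  ],
)

```text
time_s: 21.5
tool_pos: [0.4609, 0.0961, 0.1169]
tool_rot: [-180.0, 0.0, 78.8]
force: [0.7, -0.3, 0.5]
grip_width: 0.0226
grasp_force: 0.0
```

Call:
step_arm(
  moves=[
    {"dp": [0,0,-15],"dr": [0,0,0],"fingers": 0.74},
    {"dp": [0,0,-25],"dr": [0,0,0],"fingers": 0.74},
    {"dp": [0,0,-30],"dr": [0,0,0],"fingers": 0.74},
    {"dp": [0,0,-25],"dr": [0,0,0],"fingers": 0.74},
    {"dp": [0,0,0],"dr": [0,0,0],"fingers": 0.74},
  ],
)

```text
time_s: 22.12
tool_pos: [0.4628, 0.0966, 0.2147]
tool_rot: [179.7, -0.0, 78.8]
force: [0.6, -0.1, -0.5]
grip_width: 0.0229
grasp_force: 0.0
```

```bash
python3 -c "
from h import *
go(.6417,.2283,.1,-10.8)"
```

```text
t 22.125 tcp [0.463 0.097 0.215] [179.701  -0.015  78.828] w 0.02293222671614555 gf 0.0 F [ 0.588 -0.1   -0.511] j [ 41.778  -2.483 -54.668 106.569  -1.989  74.597 -23.518]
dr [ 0.005 -0.    -0.006] dp turned [162.912 151.086 114.689] dp now [163.859 149.423 115.515]
```

Call:
step_arm(
  moves=[
    {"dp": [15,14,0],"dr": [0,0,-0.006],"fingers": 0.74},
    {"dp": [30,28,0],"dr": [0,0,0],"fingers": 0.74},
    {"dp": [35,33,0],"dr": [0,0,0],"fingers": 0.74},
    {"dp": [35,33,10],"dr": [0,0,0],"fingers": 0.74},
    {"dp": [30,28,30],"dr": [0,0,0],"fingers": 0.74},
  ],
)

```text
time_s: 22.75
tool_pos: [0.6241, 0.2143, 0.1717]
tool_rot: [179.9, -0.1, 79.1]
force: [0.5, 0.1, 2.1]
grip_width: 0.0225
grasp_force: 0.0
```

Call:
step_arm(
  moves=[
    {"dp": [18,15,40],"dr": [0,0,0],"fingers": 0.74},
    {"dp": [0,0,40],"dr": [0,0,0],"fingers": 0.74},
    {"dp": [0,0,20],"dr": [0,0,0],"fingers": 0.74},
    {"dp": [0,0,0],"dr": [0,0,0],"fingers": 0.74},
    {"dp": [0,0,0],"dr": [0,0,0],"fingers": 0.74},
  ],
)

```text
time_s: 23.38
tool_pos: [0.6411, 0.228, 0.0739]
tool_rot: [179.9, -0.1, 79.1]
force: [0.8, 0.5, 0.5]
grip_width: 0.0227
grasp_force: 0.0
```

```bash
python3 -c "
from h import *
go(.6417,.2283,.0125,-10.8)
cv2.imwrite('pics/s4.png',cv2.resize(env.read_camera('side')[180:330,110:330,::-1],None,fx=3.5,fy=3.5,interpolation=cv2.INTER_CUBIC))
print(proj([[.6417,.2283,.034]],'side'))"
```

```text
t 23.375 tcp [0.641 0.228 0.074] [179.864  -0.074  79.145] w 0.02268505429112928 gf 0.0 F [0.771 0.459 0.496] j [ 13.822  37.479 -50.733  86.6    30.095  70.14  -52.239]
dr [ 0.002 -0.001 -0.001] dp turned [ 0.415  0.546 61.445] dp now [ 0.337  0.4   61.446]
[[175.735 278.704]]
```

View pics/s4.png

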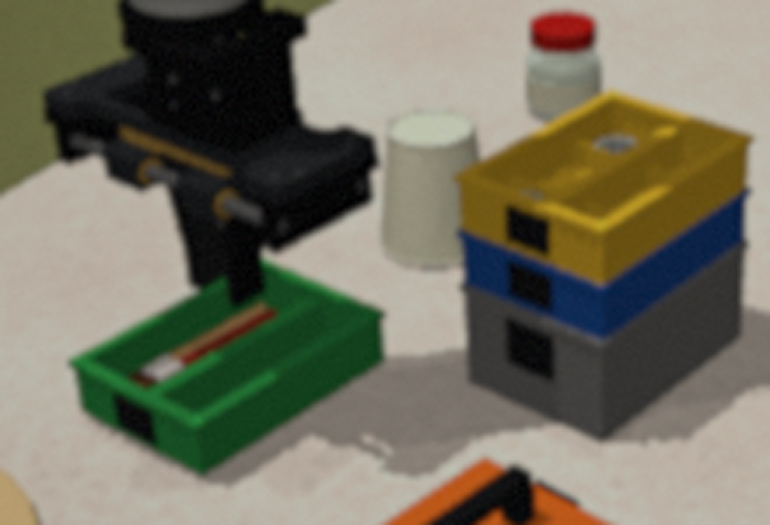

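The box, blue and yellow stack is flush (605,260). The gripper is over the green tray, with the cup (430,190) clear. Descending.

Call:
step_arm(
  moves=[
    {"dp": [0.4,0.5,10],"dr": [0,0,0],"fingers": 0.74},
    {"dp": [0,0,18],"dr": [0,0,0],"fingers": 0.74},
    {"dp": [0,0,15],"dr": [0,0,0],"fingers": 0.74},
    {"dp": [0,0,8],"dr": [0,0,0],"fingers": 0.74},
    {"dp": [0,0,4],"dr": [0,0,0],"fingers": 0.74},
  ],
)

```text
time_s: 24.05
tool_pos: [0.6403, 0.228, 0.016]
tool_rot: [-179.9, 0.0, 79.2]
force: [0.3, -0.3, -0.0]
grip_width: 0.0231
grasp_force: 0.0
```

Call:
step_arm(
  moves=[
    {"dp": [0,0,4],"dr": [0,0,0],"fingers": 0.74},
    {"dp": [0,0,2],"dr": [0,0,0],"fingers": 0.74},
    {"dp": [0,0,0],"dr": [0,0,0],"fingers": 0.74},
    {"dp": [0,0,0],"dr": [0,0,0],"fingers": 0.74},
    {"dp": [0,0,0],"dr": [0,0,0],"fingers": 0.74},
  ],
)

```text
time_s: 24.68
tool_pos: [0.6408, 0.2281, 0.0113]
tool_rot: [180.0, -0.0, 79.2]
force: [0.3, -1.2, 0.1]
grip_width: 0.0231
grasp_force: 0.0
```

Call:
step_arm(
  moves=[
    {"dp": [0,0,0],"dr": [0,0,0],"fingers": 0.82},
    {"dp": [0,0,0],"dr": [0,0,0],"fingers": 0.9},
    {"dp": [0,0,0],"dr": [0,0,0],"fingers": 1},
    {"dp": [0,0,0],"dr": [0,0,0],"fingers": 1},
    {"dp": [0,0,0],"dr": [0,0,0],"fingers": 1},
  ],
)

```text
time_s: 25.3
tool_pos: [0.641, 0.2279, 0.011]
tool_rot: [180.0, 0.0, 79.2]
force: [1.7, -0.8, 0.1]
grip_width: 0.0093
grasp_force: 35.0
```

Call:
step_arm(
  moves=[
    {"dp": [0,0,-2],"dr": [0,0,0],"fingers": 1},
    {"dp": [0,0,-6],"dr": [0,0,0],"fingers": 1},
    {"dp": [0,0,-14],"dr": [0,0,0],"fingers": 1},
    {"dp": [0,0,-22],"dr": [0,0,0],"fingers": 1},
    {"dp": [0,0,-28],"dr": [0,0,0],"fingers": 1},
  ],
)

```text
time_s: 25.92
tool_pos: [0.6407, 0.2282, 0.0849]
tool_rot: [180.0, -0.0, 79.2]
force: [-0.8, 0.0, -2.7]
grip_width: 0.0097
grasp_force: 35.0
```

Call:
step_arm(
  moves=[
    {"dp": [0,0,-28],"dr": [0,0,0],"fingers": 1},
    {"dp": [0,0,-28],"dr": [0,0,0],"fingers": 1},
    {"dp": [0,0,-24],"dr": [0,0,0],"fingers": 1},
    {"dp": [0,0,-15],"dr": [0,0,0],"fingers": 1},
    {"dp": [0,0,-7],"dr": [0,0,0],"fingers": 1},
  ],
)

```text
time_s: 26.55
tool_pos: [0.6409, 0.2284, 0.1866]
tool_rot: [179.9, -0.0, 79.2]
force: [-0.3, 0.2, -2.6]
grip_width: 0.0098
grasp_force: 35.0
```

```bash
python3 -c "
from h import *
go(.4606,.0965,.184,-11.1)"
```

```text
t 26.55 tcp [0.641 0.228 0.187] [179.91   -0.035  79.181] w 0.009786495728281802 gf 35.00007038936019 F [-0.29   0.151 -2.645] j [ 14.806  32.531 -53.609  79.735  26.074  80.493 -49.432]
dr [ 0.002 -0.001  0.005] dp turned [-164.143 -151.571    2.636] dp now [-163.399 -152.379    2.296]
```

Call:
step_arm(
  moves=[
    {"dp": [-8,-7,0],"dr": [0,0,0.005],"fingers": 1},
    {"dp": [-22,-20,0],"dr": [0,0,0],"fingers": 1},
    {"dp": [-32,-30,0],"dr": [0,0,0],"fingers": 1},
    {"dp": [-32,-30,0],"dr": [0,0,0],"fingers": 1},
    {"dp": [-32,-30,0],"dr": [0,0,0],"fingers": 1},
  ],
)

```text
time_s: 27.18
tool_pos: [0.4992, 0.1255, 0.1834]
tool_rot: [-179.8, 0.1, 78.8]
force: [-0.9, -0.8, -1.6]
grip_width: 0.0097
grasp_force: 35.0
```

Call:
step_arm(
  moves=[
    {"dp": [-22,-20,0],"dr": [0,0,0],"fingers": 1},
    {"dp": [-10,-9,0],"dr": [0,0,0],"fingers": 1},
    {"dp": [-6,-6,0],"dr": [0,0,0],"fingers": 1},
    {"dp": [0,0,0],"dr": [0,0,0],"fingers": 1},
    {"dp": [0,0,0],"dr": [0,0,0],"fingers": 1},
  ],
)

```text
time_s: 27.8
tool_pos: [0.4602, 0.0969, 0.185]
tool_rot: [180.0, -0.0, 78.9]
force: [0.2, -0.9, -2.8]
grip_width: 0.0099
grasp_force: 35.0
```

```bash
python3 -c "
from h import *
go(.4606,.0965,.147,-11.1)
cv2.imwrite('pics/s5.png',cv2.resize(env.read_camera('side')[150:330,200:380,::-1],None,fx=3.2,fy=3.2,interpolation=cv2.INTER_CUBIC))"
```

```text
t 27.8 tcp [0.46  0.097 0.185] [179.999  -0.034  78.922] w 0.009872857261656513 gf 35.00012853182852 F [ 0.224 -0.854 -2.828] j [ 48.274  -0.67  -61.99  108.921  -0.656  71.38  -24.583]
dr [ 0.    -0.001  0.   ] dp turned [-0.327  0.498 37.982] dp now [-0.349  0.498 37.982]
```

View pics/s5.png

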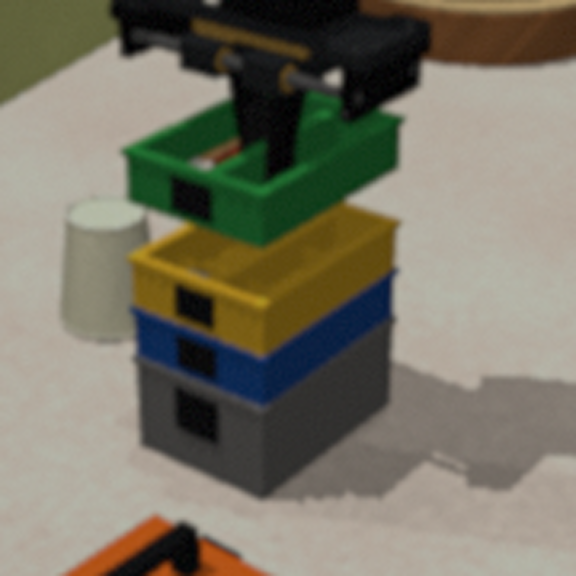

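The green tray hangs level and centred over the yellow one: corners (127,150)/(402,120) against (132,255)/(397,222). Lowering.

Call:
step_arm(
  moves=[
    {"dp": [0,0.4,6],"dr": [0,0,0],"fingers": 1},
    {"dp": [0,0,11],"dr": [0,0,0],"fingers": 1},
    {"dp": [0,0,9],"dr": [0,0,0],"fingers": 1},
    {"dp": [0,0,4],"dr": [0,0,0],"fingers": 1},
    {"dp": [0,0,2],"dr": [0,0,0],"fingers": 1},
  ],
)

```text
time_s: 28.48
tool_pos: [0.4602, 0.0964, 0.1527]
tool_rot: [-180.0, -0.0, 78.9]
force: [-0.1, -1.0, -2.0]
grip_width: 0.0098
grasp_force: 35.0
```

Call:
step_arm(
  moves=[
    {"dp": [0,0,2],"dr": [0,0,0],"fingers": 1},
    {"dp": [0,0,1.5],"dr": [0,0,0],"fingers": 1},
    {"dp": [0,0,1],"dr": [0,0,0],"fingers": 1},
    {"dp": [0,0,0.5],"dr": [0,0,0],"fingers": 1},
    {"dp": [0,0,0],"dr": [0,0,0],"fingers": 1},
  ],
)

```text
time_s: 29.1
tool_pos: [0.4604, 0.0963, 0.148]
tool_rot: [180.0, 0.0, 78.9]
force: [-0.5, 0.5, -2.8]
grip_width: 0.01
grasp_force: 35.0
```

Call:
step_arm(
  moves=[
    {"dp": [0,0,0.5],"dr": [0,0,0],"fingers": 1},
    {"dp": [0,0,0.4],"dr": [0,0,0],"fingers": 1},
    {"dp": [0,0,0.3],"dr": [0,0,0],"fingers": 1},
    {"dp": [0,0,0.2],"dr": [0,0,0],"fingers": 1},
    {"dp": [0,0,0],"dr": [0,0,0],"fingers": 1},
  ],
)

```text
time_s: 29.72
tool_pos: [0.4603, 0.0963, 0.147]
tool_rot: [-180.0, 0.0, 78.9]
force: [-2.8, -0.9, 2.7]
grip_width: 0.0097
grasp_force: 35.0
```

Call:
step_arm(
  moves=[
    {"dp": [0,0,0],"dr": [0,0,0],"fingers": 0.82},
    {"dp": [0,0,0],"dr": [0,0,0],"fingers": 0.74},
    {"dp": [0,0,0],"dr": [0,0,0],"fingers": 0.74},
    {"dp": [0,0,0],"dr": [0,0,0],"fingers": 0.74},
    {"dp": [0,0,-4],"dr": [0,0,0],"fingers": 0.74},
  ],
)

```text
time_s: 30.35
tool_pos: [0.4601, 0.0963, 0.1505]
tool_rot: [-180.0, 0.0, 78.9]
force: [-0.0, 0.9, -0.6]
grip_width: 0.0225
grasp_force: 0.0
```

Call:
step_arm(
  moves=[
    {"dp": [0,0,-15],"dr": [0,0,0],"fingers": 0.74},
    {"dp": [0,0,-25],"dr": [0,0,0],"fingers": 0.74},
    {"dp": [0,0,-30],"dr": [0,0,0],"fingers": 0.74},
    {"dp": [0,0,-20],"dr": [0,0,0],"fingers": 0.6},
    {"dp": [0,0,0],"dr": [0,0,0],"fingers": 0.5},
  ],
)

```text
time_s: 30.98
tool_pos: [0.4616, 0.0966, 0.2427]
tool_rot: [179.8, 0.0, 78.9]
force: [0.2, -0.0, 0.6]
grip_width: 0.0353
grasp_force: 0.0
```

```bash
python3 -c "
from h import *
go(.4361,.3178,.1,-14)"
```

```text
t 30.975 tcp [0.462 0.097 0.243] [179.753   0.006  78.881] w 0.0352735520751151 gf 0.0 F [ 0.197 -0.005  0.575] j [ 49.618  -4.609 -60.77  104.106  -4.01   77.951 -21.369]
dr [0.004 0.    0.05 ] dp turned [208.404 -78.281 142.728] dp now [212.092 -68.32  142.412]
```

Call:
step_arm(
  moves=[
    {"dp": [20,-8,0],"dr": [0,0,0.05],"fingers": 0.5},
    {"dp": [38,-14,0],"dr": [0,0,0],"fingers": 0.5},
    {"dp": [45,-17,0],"dr": [0,0,0],"fingers": 0.5},
    {"dp": [45,-17,0],"dr": [0,0,0],"fingers": 0.5},
    {"dp": [38,-14,0],"dr": [0,0,0],"fingers": 0.5},
  ],
)

```text
time_s: 31.6
tool_pos: [0.4356, 0.295, 0.2401]
tool_rot: [-180.0, 0.0, 76.0]
force: [1.1, -0.6, 0.3]
grip_width: 0.0432
grasp_force: 0.0
```

Call:
step_arm(
  moves=[
    {"dp": [22,-8,20],"dr": [0,0,0],"fingers": 0.5},
    {"dp": [0,0,40],"dr": [0,0,0],"fingers": 0.5},
    {"dp": [0,0,50],"dr": [0,0,0],"fingers": 0.5},
    {"dp": [0,0,30],"dr": [0,0,0],"fingers": 0.5},
    {"dp": [0,0,0],"dr": [0,0,0],"fingers": 0.5},
  ],
)

```text
time_s: 32.22
tool_pos: [0.4318, 0.3155, 0.0981]
tool_rot: [-179.7, 0.2, 76.1]
force: [0.1, -0.0, -0.2]
grip_width: 0.0437
grasp_force: 0.0
```

```bash
python3 -c "
from h import *
go(.4361,.3178,.0205,-14)
cv2.imwrite('pics/s6.png',cv2.resize(env.read_camera('side')[200:390,170:360,::-1],None,fx=3.1,fy=3.1,interpolation=cv2.INTER_CUBIC))"
```

```text
t 32.225 tcp [0.432 0.316 0.098] [-179.74     0.201   76.071] w 0.04372035131914121 gf 0.0 F [ 0.105 -0.037 -0.154] j [ 17.513  23.327 -66.528 106.108  23.224  66.302 -71.009]
dr [-0.005  0.004  0.001] dp turned [ 3.231  3.634 77.564] dp now [ 3.499  3.991 77.535]
```

View pics/s6.png

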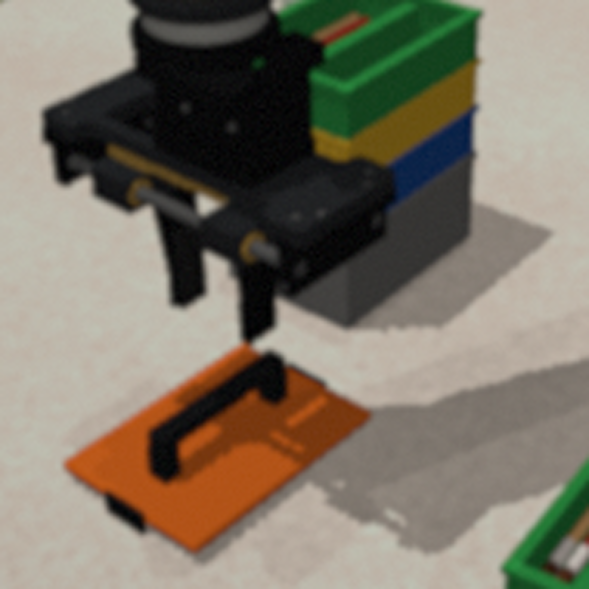

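The stack is flush and the lid handle lies under the fingers (handle centre ~(215,410)). Descending.

Call:
step_arm(
  moves=[
    {"dp": [1.5,1.5,10],"dr": [0,0,0],"fingers": 0.5},
    {"dp": [0,0,15],"dr": [0,0,0],"fingers": 0.5},
    {"dp": [0,0,10],"dr": [0,0,0],"fingers": 0.5},
    {"dp": [0,0,0],"dr": [0,0,0],"fingers": 0.5},
    {"dp": [0,0,0],"dr": [0,0,0],"fingers": 0.5},
  ],
)

```text
time_s: 32.9
tool_pos: [0.4357, 0.3182, 0.0658]
tool_rot: [180.0, -0.0, 76.0]
force: [-0.7, -1.2, -0.9]
grip_width: 0.0439
grasp_force: 0.0
```

```bash
python3 -c "
from h import *
go(.4361,.3178,.0205,-14)"
```

```text
t 32.9 tcp [0.436 0.318 0.066] [179.995  -0.015  76.029] w 0.04389593249824556 gf 0.0 F [-0.744 -1.242 -0.892] j [ 15.052  25.938 -64.168 107.432  26.179  63.162 -73.131]
dr [ 0.    -0.     0.001] dp turned [-0.257  0.466 45.293] dp now [-0.268  0.461 45.293]
```

Call:
step_arm(
  moves=[
    {"dp": [0,0.5,12],"dr": [0,0,0],"fingers": 0.5},
    {"dp": [0,0,15],"dr": [0,0,0],"fingers": 0.5},
    {"dp": [0,0,11],"dr": [0,0,0],"fingers": 0.5},
    {"dp": [0,0,5],"dr": [0,0,0],"fingers": 0.5},
    {"dp": [0,0,2],"dr": [0,0,0],"fingers": 0.5},
  ],
)

```text
time_s: 33.52
tool_pos: [0.4359, 0.3179, 0.0202]
tool_rot: [-180.0, 0.0, 76.0]
force: [-0.2, 1.0, 0.2]
grip_width: 0.0434
grasp_force: 0.0
```

Call:
step_arm(
  moves=[
    {"dp": [0,0,0],"dr": [0,0,0],"fingers": 0.6},
    {"dp": [0,0,0],"dr": [0,0,0],"fingers": 0.75},
    {"dp": [0,0,0],"dr": [0,0,0],"fingers": 0.85},
    {"dp": [0,0,0],"dr": [0,0,0],"fingers": 1},
    {"dp": [0,0,0],"dr": [0,0,0],"fingers": 1},
  ],
)

```text
time_s: 34.15
tool_pos: [0.4363, 0.3179, 0.0208]
tool_rot: [180.0, -0.0, 76.0]
force: [-1.3, -0.2, 1.4]
grip_width: 0.0131
grasp_force: 35.0
```

Call:
step_arm(
  moves=[
    {"dp": [0,0,0],"dr": [0,0,0],"fingers": 1},
    {"dp": [0,0,0],"dr": [0,0,0],"fingers": 1},
    {"dp": [0,0,-2],"dr": [0,0,0],"fingers": 1},
    {"dp": [0,0,-6],"dr": [0,0,0],"fingers": 1},
    {"dp": [0,0,-12],"dr": [0,0,0],"fingers": 1},
  ],
)

```text
time_s: 34.78
tool_pos: [0.4357, 0.3175, 0.0407]
tool_rot: [-179.9, 0.0, 76.0]
force: [0.2, -0.3, -2.8]
grip_width: 0.0137
grasp_force: 35.0
```

Call:
step_arm(
  moves=[
    {"dp": [0,0,-20],"dr": [0,0,0],"fingers": 1},
    {"dp": [0,0,-28],"dr": [0,0,0],"fingers": 1},
    {"dp": [0,0,-30],"dr": [0,0,0],"fingers": 1},
    {"dp": [0,0,-30],"dr": [0,0,0],"fingers": 1},
    {"dp": [0,0,-30],"dr": [0,0,0],"fingers": 1},
  ],
)

```text
time_s: 35.4
tool_pos: [0.436, 0.3182, 0.1809]
tool_rot: [179.9, -0.0, 76.1]
force: [-0.1, -0.0, -2.4]
grip_width: 0.0137
grasp_force: 35.0
```

Call:
step_arm(
  moves=[
    {"dp": [0,0,-25],"dr": [0,0,0],"fingers": 1},
    {"dp": [0,0,-15],"dr": [0,0,0],"fingers": 1},
    {"dp": [0,0,-7],"dr": [0,0,0],"fingers": 1},
    {"dp": [0,0,0],"dr": [0,0,-0.05],"fingers": 1},
    {"dp": [0,0,0],"dr": [0,0,0],"fingers": 1},
  ],
)

```text
time_s: 36.02
tool_pos: [0.4358, 0.3175, 0.2251]
tool_rot: [-180.0, 0.0, 78.9]
force: [0.0, -0.1, -3.1]
grip_width: 0.0137
grasp_force: 35.0
```

```bash
python3 -c "
from h import *
go(.4606,.0965,.226,-11.1)"
```

```text
t 36.025 tcp [0.436 0.318 0.225] [-179.951    0.046   78.864] w 0.013726627045538418 gf 34.99575203284621 F [ 0.026 -0.116 -3.096] j [ 23.937  16.306 -72.662  96.906  15.846  78.616 -62.406]
dr [-0.001  0.001 -0.001] dp turned [-212.102   66.871   -0.881] dp now [-212.06    67.006   -0.769]
```

Call:
step_arm(
  moves=[
    {"dp": [-10,3,0],"dr": [0,0,0],"fingers": 1},
    {"dp": [-22,7,0],"dr": [0,0,0],"fingers": 1},
    {"dp": [-33,10,0],"dr": [0,0,0],"fingers": 1},
    {"dp": [-36,11,0],"dr": [0,0,0],"fingers": 1},
    {"dp": [-36,12,0],"dr": [0,0,0],"fingers": 1},
  ],
)

```text
time_s: 36.65
tool_pos: [0.4517, 0.1733, 0.2251]
tool_rot: [-180.0, 0.0, 78.8]
force: [-0.4, -1.1, -1.2]
grip_width: 0.0136
grasp_force: 35.0
```

Call:
step_arm(
  moves=[
    {"dp": [-33,10,0],"dr": [0,0,0],"fingers": 1},
    {"dp": [-24,8,0],"dr": [0,0,0],"fingers": 1},
    {"dp": [-12,4,0],"dr": [0,0,0],"fingers": 1},
    {"dp": [-6,2,0],"dr": [0,0,0],"fingers": 1},
    {"dp": [0,0,0],"dr": [0,0,0],"fingers": 1},
  ],
)

```text
time_s: 37.28
tool_pos: [0.4609, 0.0975, 0.2255]
tool_rot: [-180.0, -0.0, 78.9]
force: [-0.8, -1.1, -1.8]
grip_width: 0.014
grasp_force: 35.0
```

```bash
python3 -c "
from h import *
go(.4606,.0965,.1926,-11.1)
cv2.imwrite('pics/s7.png',cv2.resize(env.read_camera('side')[120:320,200:380,::-1],None,fx=3,fy=3,interpolation=cv2.INTER_CUBIC))"
```

```text
t 37.275 tcp [0.461 0.097 0.226] [-179.976   -0.026   78.921] w 0.013951405863401238 gf 34.99593324959278 F [-0.76  -1.094 -1.832] j [ 56.503  -4.072 -67.763 105.4    -3.915  76.187 -21.351]
dr [-0. -0.  0.] dp turned [-1.012 -0.099 32.909] dp now [-1.027 -0.086 32.909]
```

View pics/s7.png

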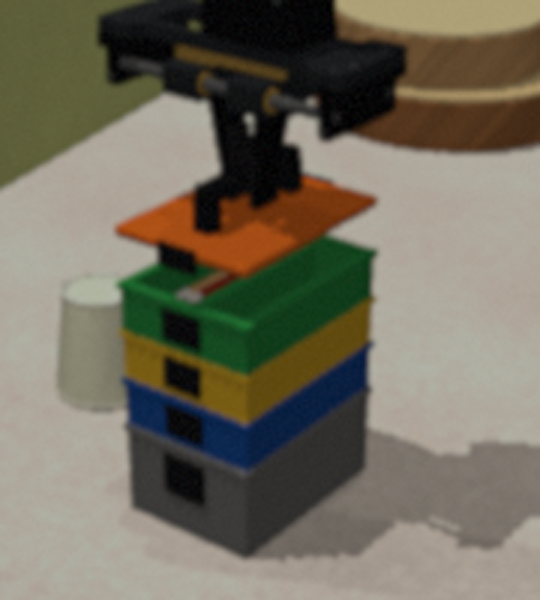

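The lid is level and centred over the green tray: corners (117,228)/(377,200) against (121,287)/(376,255). Lowering.

Call:
step_arm(
  moves=[
    {"dp": [-0.5,0,5],"dr": [0,0,0],"fingers": 1},
    {"dp": [0,0,9],"dr": [0,0,0],"fingers": 1},
    {"dp": [0,0,7],"dr": [0,0,0],"fingers": 1},
    {"dp": [0,0,4],"dr": [0,0,0],"fingers": 1},
    {"dp": [0,0,2],"dr": [0,0,0],"fingers": 1},
  ],
)

```text
time_s: 37.95
tool_pos: [0.4608, 0.0964, 0.1983]
tool_rot: [-180.0, -0.0, 78.9]
force: [1.2, 0.2, -1.9]
grip_width: 0.0137
grasp_force: 35.0
```

Call:
step_arm(
  moves=[
    {"dp": [0,0,2],"dr": [0,0,0],"fingers": 1},
    {"dp": [0,0,1.5],"dr": [0,0,0],"fingers": 1},
    {"dp": [0,0,1],"dr": [0,0,0],"fingers": 1},
    {"dp": [0,0,0.5],"dr": [0,0,0],"fingers": 1},
    {"dp": [0,0,0],"dr": [0,0,0],"fingers": 1},
  ],
)

```text
time_s: 38.58
tool_pos: [0.4609, 0.0964, 0.1936]
tool_rot: [180.0, 0.0, 78.9]
force: [0.4, 0.0, -1.8]
grip_width: 0.0133
grasp_force: 35.0
```

Call:
step_arm(
  moves=[
    {"dp": [0,0,0.5],"dr": [0,0,0],"fingers": 1},
    {"dp": [0,0,0.4],"dr": [0,0,0],"fingers": 1},
    {"dp": [0,0,0.3],"dr": [0,0,0],"fingers": 1},
    {"dp": [0,0,0.2],"dr": [0,0,0],"fingers": 1},
    {"dp": [0,0,0],"dr": [0,0,0],"fingers": 1},
  ],
)

```text
time_s: 39.2
tool_pos: [0.461, 0.0964, 0.1927]
tool_rot: [-180.0, 0.0, 78.9]
force: [-3.2, -1.0, 5.6]
grip_width: 0.0137
grasp_force: 35.0
```

Seated. Release and retreat upward, then aside.

Call:
step_arm(
  moves=[
    {"dp": [0,0,0],"dr": [0,0,0],"fingers": 0.8},
    {"dp": [0,0,0],"dr": [0,0,0],"fingers": 0.65},
    {"dp": [0,0,0],"dr": [0,0,0],"fingers": 0.6},
    {"dp": [0,0,0],"dr": [0,0,0],"fingers": 0.6},
    {"dp": [0,0,-4],"dr": [0,0,0],"fingers": 0.6},
  ],
)

```text
time_s: 39.83
tool_pos: [0.4607, 0.0964, 0.1961]
tool_rot: [-180.0, -0.0, 78.9]
force: [-0.5, 0.4, -0.4]
grip_width: 0.0344
grasp_force: 0.0
```

Call:
step_arm(
  moves=[
    {"dp": [0,0,-15],"dr": [0,0,0],"fingers": 0.6},
    {"dp": [0,0,-25],"dr": [0,0,0],"fingers": 0.6},
    {"dp": [0,0,-30],"dr": [0,0,0],"fingers": 0.6},
    {"dp": [-20,0,-10],"dr": [0,0,0],"fingers": 0.6},
    {"dp": [-40,0,0],"dr": [0,0,0],"fingers": 0.6},
  ],
)

```text
time_s: 40.45
tool_pos: [0.4504, 0.0387, 0.2786]
tool_rot: [179.8, -0.0, 79.1]
force: [0.4, -0.5, -1.2]
grip_width: 0.035
grasp_force: 0.0
```

Call:
step_arm(
  moves=[
    {"dp": [-45,0,0],"dr": [0,0,0],"fingers": 0.6},
    {"dp": [-45,0,0],"dr": [0,0,0],"fingers": 0.6},
    {"dp": [-45,0,0],"dr": [0,0,0],"fingers": 0.6},
    {"dp": [-20,0,0],"dr": [0,0,0],"fingers": 0.6},
    {"dp": [0,0,0],"dr": [0,0,0],"fingers": 0.6},
  ],
)

```text
time_s: 41.08
tool_pos: [0.4196, -0.115, 0.2768]
tool_rot: [180.0, -0.0, 78.8]
force: [-0.1, 0.5, 0.2]
grip_width: 0.0349
grasp_force: 0.0
```

```bash
python3 -c "
from h import *
import numpy as np
a=env.read_camera('side')[100:340,180:400,::-1];b=env.read_camera('top')[80:320,150:450,::-1]
f=lambda i:cv2.resize(i,None,fx=1.5,fy=1.5) 
cv2.imwrite('pics/f.png',np.hstack([f(a),f(b)]))
print(env.get_obs()['tool_pos'])"
```

```text
[ 0.42018248 -0.11276809  0.27666512]
```

View pics/f.png

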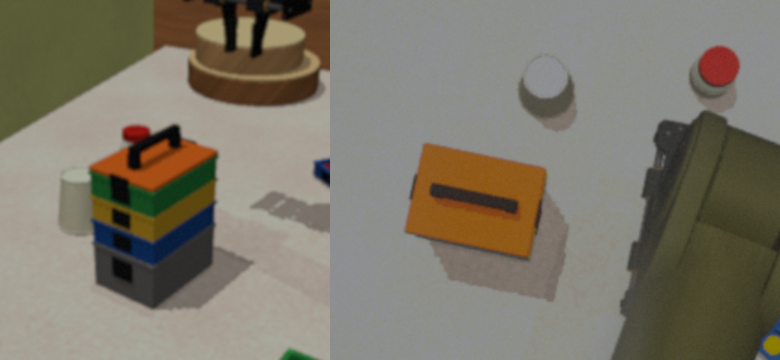

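The stack is complete, flush and square. The lid is at (155,165) in the side view, and the cup and jar are untouched. Handing in.

```bash
python3 -c "
from cell import env
print(env.sign_off())"
```

```text
the job is handed in; nothing more can be done
None
```

The kit is packed and handed in at about 41 s: on the grey box, the larger paint tray, then the tack tray, the brush tray and the lid, each seated flush in the rim below, with the cup and glue jar left where they were.

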